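Jack up the heating station for foot service

ROBOT

A 7-joint arm with a two-finger parallel gripper is mounted at the origin on the work surface. World frame = base frame: x ahead of the robot, y to its left, z up, the work surface at z = 0. Lengths are in mm, angles in rad, forces in N, time in s.
With the tool pointing down it reaches from about 400 to 850 mm from the base axis. Payload 4.5 kg.
Tool frame: the origin (TCP) lies at the very end of the fingers, on their centre line; the grasp point (between the pads) lies 19 mm behind it (env.grasp_offset is the distance from the TCP to the grasp point, in mm); z points along the fingers, y is the direction in which the jaws open and shut (so a half turn about z gives the same grasp; the last joint's range is limited). The gripper opens to 88 mm and grips with 3 to 60 N. Pads are 18 mm wide; open, the fingers measure 123 mm over their backs; the gripper's body (75 mm by 187 mm) begins 45 mm behind the grasp point.
Start: joints at [-1.189, 0.689, -0.195, 1.565, 0.157, 0.902, -0.215], TCP at [213.001, 587.612, 200.043] pointing down, gripper open.
Joint ranges: [-3.01, 3.01], [-0.46, 2.08], [-1.47, 1.51], [0.13, 2.56], [-1, 4.14], [0.04, 2.09], [-2.66, 2.66]. Speed limits (rad/s): [2.57, 2.57, 3.14, 3.14, 3.14, 3.14, 3.14].

INTERFACE

Orientations are given as a unit quaternion [w, x, y, z].
In Python, from cell import telemetry, eyes, job, env gives the robot as it stands. The module is installed in compiled form; this text tells all that it offers.
- The arm moves only by the tool servo_tool, never from a script. Its argument "plan" is a list of rows, each a list of 7 numbers: the shift along the tool's x, y, z in cm, then the turn, a rotation vector about the tool's x, y, z in degrees, then the finger opening in cm, from 0 to 8.81. In form: [[x, y, z, rx, ry, rz, jaw], ...]. A call has 1 to 12 rows; each row shifts and turns the commanded pose from where the row before left it, along the tool's axes as they then stand; what a row does not reach is not made up. A row lasts 1/10 s, in which the tool goes at most 50 mm and 8.59 degrees, less where a joint would pass 70% of its speed; a pose out of reach is approached as far as the arm can. A call is refused whole if a number of a shift passes 5 or a number of a turn 8.59, either way. A call with a gripper value outside its range is refused whole. The fingers move at their own pace and stop on an object; "newtons" is the grip in N (left out, the last holds). Time passes only in rows, so rows that do not move let the fingers close. It gives the time, the measured TCP pose, the force and the opening at its end, in the units of the state.
- telemetry.sense(): the state, without advancing time (a new reading comes with each control period).
- eyes.read_camera(name): name is "scene" or "side" or "wrist"; returns a dict with "frame" (400x640x3 uint8, blue, green, red), "fovy" (degrees; the focal length in pixels is half the picture's height over the tangent of half this angle, whatever the lens; pixels are square), "cx", "cy" (the principal point, pixels), "k1" (the pictures are not rectified: a ray, as slopes to the right and down, at radius r is drawn at 1 + k1 r^2 times it, then the intrinsics apply), "rvec" (rotation vector, rad) and "tvec" (3), from world to camera coordinates, as OpenCV has them. Camera axes: x right, y down, z forward; pixel columns grow to the right and rows downward; lengths in mm; the calibration is good to about 2 mm. A picture is of the moment at which its call begins. There is no depth.
- job.finish_job(): hands the job in, once; it reports no verdict.
The state is a dict: "t": time; "joint_pos": joint angles; "qvel": joint speeds; "tau": joint torques, N m; "eef_pos": TCP position; "tool_rot": TCP orientation; "force": force on the tool from outside, world axes, zero at the start; "wrist_torque": the same for the moment, N m; "width": finger opening in mm.
Only numpy, scipy, OpenCV 4.12 (cv2) and the standard library are available. Lean on these libraries where they do the work, as an engineer would, in place of code of your own. Each camera call takes 0.05 s, during which the arm holds its last target.

TASK

Set the little lever jack on the bench with its saddle centred under the round-ended lift lug of the heating station and let go of it. Try the lift first: press the jack's handle fully down so that the station's front rises, and let the handle come fully back up; then press the handle fully down again and finish while holding it down, with the station's front carried on the jack so that a colleague can change its feet. Lift the station only with the jack, do not push on the station with the robot, and leave the bottle, brush and tape roll where they are.

Things in the scene. Friction and masses are not known exactly. Their poses are not given: they have to be found in the camera images.
- station_base: Bench-fixed hinge brackets of the heating station, a grey box 280 (x) x 200 (y) mm, 22 to 110 mm high, on four feet at its corners. Origin on the bench under the box's middle; z up, +y from its front to its hinge. Front wall at y = -100 mm; on it two plain square 30 mm tabs (x = +-112 mm, not for lifting) and, between them, the round-ended lift lug. Open space below the box between the feet.
- station_tilt (a joint): Tilt of the station about its rear hinge (parallel to x, at y = +120 mm, 22 mm high): 0 = standing on its feet, positive (rad) = front raised. It falls back by its own weight (about 3.5 kg, 12 to 19 N at the lug). The jack at full stroke raises it to about 0.075.
- lift_point (a point): Centre of the flat underside of the steel lift lug (8 mm thick, end rounded to 22 mm radius): 55 mm above the bench with the station down, 45 mm out from the front wall. A raised round boss, 26 mm across, stands on the lug's top straight above. The lug's place along the wall differs from case to case, up to 30 mm either side of the middle; it is clamped tight.
- jack: Loose lever jack, about 0.8 kg. Origin: centre of the underside of its 200 (x) x 80 (y) x 8 mm base plate; z up, +x to the saddle, handle out to -x. On the origin stands a grip post, 36 mm in x, 24 mm in y, top 100 mm high: grip it across y near the top. Saddle at x = +75 mm. Handle pivot at x = -40 mm, 50 mm high, between cheeks 58 mm high.
- saddle_top (a point): Centre of the top of the jack's round flat saddle (36 mm diameter), at x = +75 mm, y = 0 of the jack; the base plate ends 25 mm beyond it. 45 mm above the bench with the handle up, which leaves 10 mm below the lift lug; it rises 54.5 mm per rad of the handle, 30 mm at full stroke.
- jack_handle (a joint): Handle of the jack: 0 = up (at rest it slopes up 0.6 rad from the pivot), 0.55 rad = fully down at its stop (nearly level). Sprung, it comes back up by itself when let go; holding it down takes about 5 N at the pedal with no load and 10 to 16 N with the station on the saddle.
- handle_pad (a point): Middle of the upper face of the flat rubber pedal (60 long x 36 wide x 12 mm) at the handle's outer end, 115 mm from the pivot along the handle and 8 mm above its axis: press down here. 122 mm above the bench at jack x = -130 mm with the handle up, 64 mm at x = -154 mm with it fully down.
- bottle: Bystander: small white plastic solvent bottle, upright, 52 mm diameter, 120 mm high; origin at the centre of its underside.
- brush: Bystander: hand brush lying on the bench, about 200 mm long along its x; origin near its middle, on the bench.
- tape_roll: Bystander: roll of paper tape lying flat, 90 mm diameter, 25 mm high; origin at the centre of its underside.

How it is judged:
By the outcome, as a careful person would: the job done as asked, in the order asked, and still so for the second after the job is handed in, while the arm keeps its last pose, push and grip.
It also fails if it takes over 54 s, if anything falls off the work surface, if the arm or the gripper's body presses on something with over 40 N, if the wrist force passes 120 N, or if a joint passes its speed limit or range.

## Working session

There is one attempt and no reset: what is moved stays moved. The work goes in short steps, Python scripts to look and compute and a tool call to move; the robot and the scene stay as the last step left them, time stands still between calls to the robot, and variables do not carry over. Pictures are saved under pics/ and viewed, and the job is handed in when it is done.

Besides the shell and the picture viewer there is one more tool, called after "Call:" as name([rows], argument=value, ...), one row to a line, values as JSON. servo_tool: Moves the arm, as the interface text tells. Its arguments: {"type":"object","properties":{"plan":{"type":"array"},"newtons":{"type":"number"}},"required":["plan"]}

```bash
mkdir -p pics; cat > h.py <<'E'
import numpy as np, cv2
from cell import telemetry, eyes, job, env
def cam(n):
    d=eyes.read_camera(n); f=200/np.tan(np.radians(d["fovy"])/2)
    d["f"]=f; d["R"]=cv2.Rodrigues(np.array(d["rvec"],float))[0]; d["t"]=np.array(d["tvec"],float).ravel(); return d
def ray(d,u,v):
    p=np.array([(u-d["cx"])/d["f"],(v-d["cy"])/d["f"]]); q=p.copy()
    for _ in range(30): q=p/(1+d["k1"]*(q@q))
    o=-d["R"].T@d["t"]; w=d["R"].T@np.array([q[0],q[1],1]); return o,w/np.linalg.norm(w)
def onz(d,u,v,z):
    o,w=ray(d,u,v); return o+w*(z-o[2])/w[2]
def proj(d,P):
    c=d["R"]@np.array(P,float)+d["t"]; q=c[:2]/c[2]; q=q*(1+d["k1"]*(q@q)); return q*d["f"]+[d["cx"],d["cy"]]
def tri(rs):
    A=np.zeros((3,3));b=np.zeros(3)
    for o,w in rs:
        M=np.eye(3)-np.outer(w,w);A+=M;b+=M@o
    return np.linalg.solve(A,b)
E
python3 - <<'E'
from h import *
print(telemetry.sense(), env.grasp_offset)
for n in("scene","side","wrist"):
    d=cam(n); cv2.imwrite(f"pics/{n}0.png",d["frame"]); print(n,d["f"],d["k1"],-d["R"].T@d["t"])
E
```

```text
{'t': 0.0, 'joint_pos': array([-1.18920661,  0.68996938, -0.19449799,  1.56632374,  0.15732673,
        0.90250984, -0.21506526]), 'qvel': array([-8.98704600e-04, -8.23827007e-04, -1.08122911e-03, -1.40915056e-03,
        6.77756075e-05,  1.22168456e-03,  3.03710299e-03]), 'tau': array([-8.26262340e-05, -5.27575958e+01, -1.26734544e+00, -1.53431547e+01,
       -5.27027913e-02,  6.47331937e-03,  1.60552081e-04]), 'eef_pos': array([212.84419163, 586.90312577, 199.2242251 ]), 'tool_rot': array([-7.52519148e-05,  1.72960166e-01,  9.84928401e-01, -9.05430811e-04]), 'force': array([ 0.05785101,  0.00995579, -0.59317348]), 'wrist_torque': array([ 0.00329244, -0.03858553,  0.01308458]), 'width': 88.31166243380062} 18.700000000000003
scene 478.7004919049605 -0.0324820304762173 [1030.82979113  279.11071471 1003.14373177]
side 380.22969779026823 -0.04530985400131861 [ 501.82152494 -868.80371979  667.86967427]
wrist 291.4362945948377 0.005659778272765769 [145.0685271  613.1495996  384.28516407]
```

View pics/scene0.png

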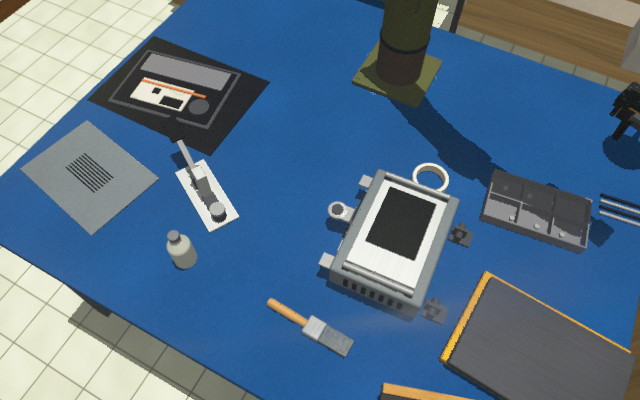

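View pics/side0.png

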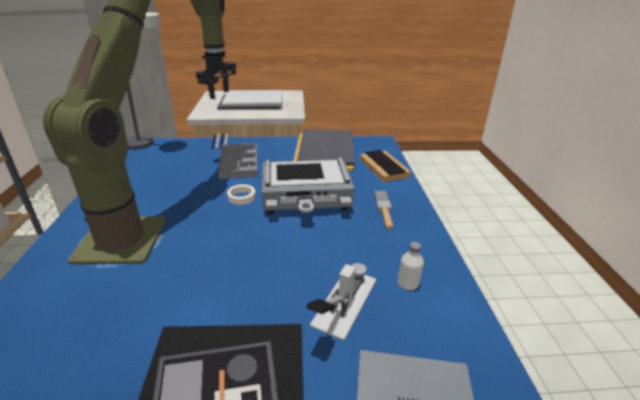

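View pics/wrist0.png

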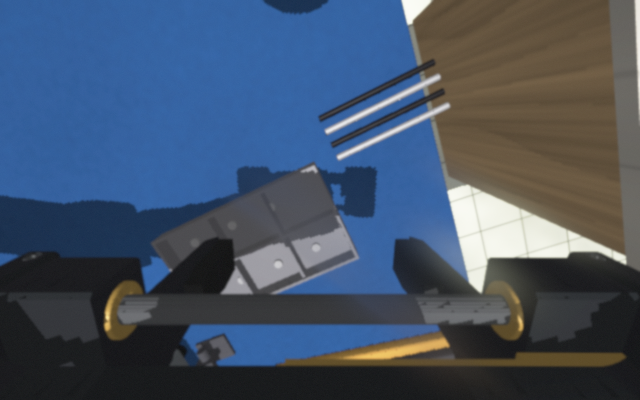

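The scene view shows the jack plate around (207,195), the lug boss at (337,210), the bottle at (181,250), the brush at (310,327) and the tape at (430,178). The side view shows the jack at (343,300) and the lug at (306,206). I'll enlarge these for corner picking.

```bash
python3 - <<'E'
import cv2
a=cv2.imread("pics/scene0.png"); b=cv2.imread("pics/side0.png")
def c(im,x,y,w,h,s,n): cv2.imwrite(n,cv2.resize(im[y:y+h,x:x+w],None,fx=s,fy=s,interpolation=cv2.INTER_CUBIC))
c(a,160,130,100,110,5,"pics/sj.png"); c(a,310,160,160,150,4,"pics/ss.png"); c(b,250,150,110,75,7,"pics/ds.png"); c(b,295,230,150,110,5,"pics/dj.png")
E
```

```text
(no output)
```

View pics/sj.png

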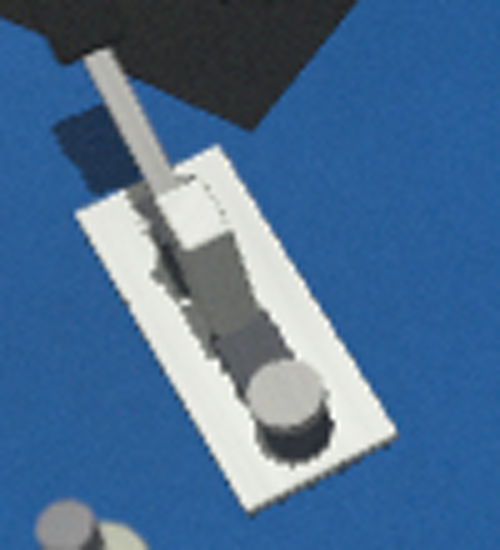

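View pics/ss.png

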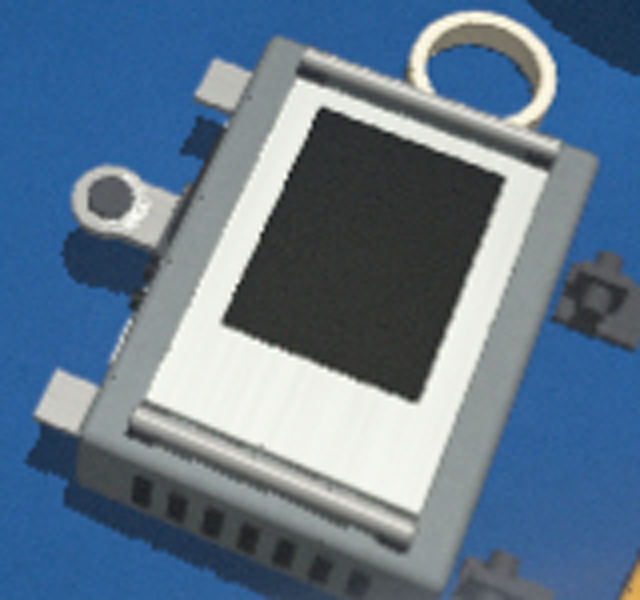

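View pics/ds.png

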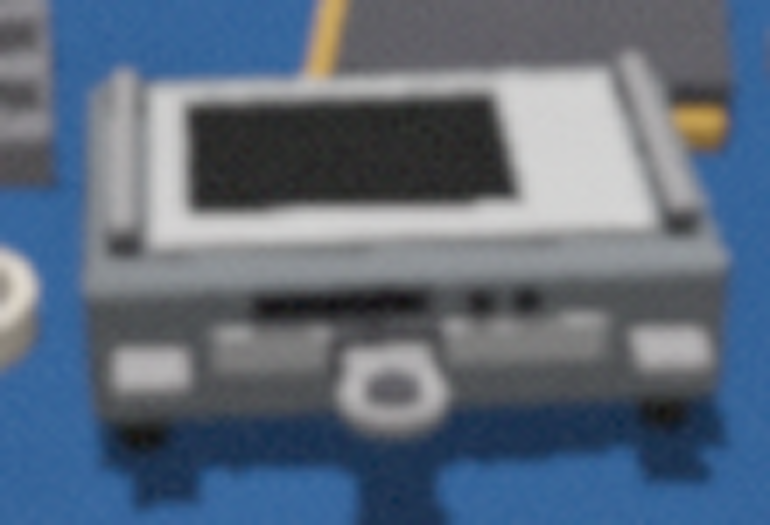

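View pics/dj.png

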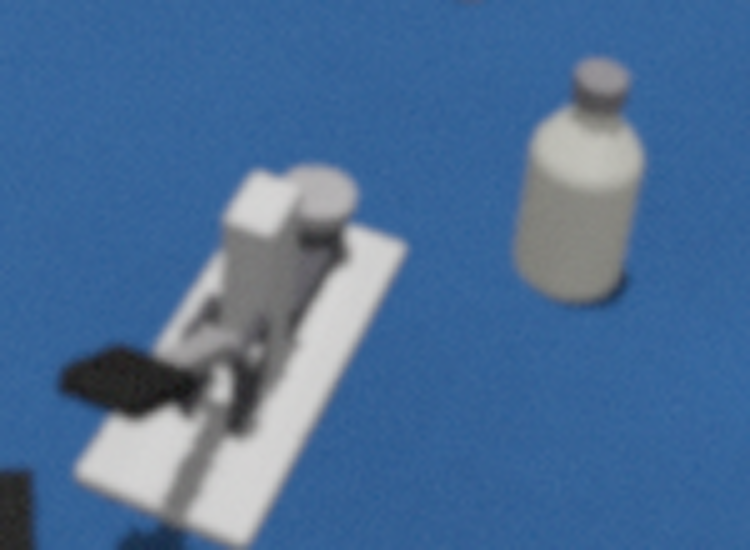

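```bash
cat > m.py <<'E'
from h import *
S=cam("scene"); D=cam("side")
def s(u,v,x,y,k): return ((u+.5)/k-.5+x,(v+.5)/k-.5+y)
sj=lambda u,v:s(u,v,160,130,5); ss=lambda u,v:s(u,v,310,160,4); ds=lambda u,v:s(u,v,250,150,7); dj=lambda u,v:s(u,v,295,230,5)
E
python3 - <<'E'
from m import *
np.set_printoptions(precision=1,suppress=True)
C=[onz(S,*sj(*p),8) for p in[(78,214),(217,145),(396,434),(252,515)]]
C2=[onz(D,*dj(*p),8) for p in[(75,470),(245,545),(407,245)]]
print(np.array(C));print(np.array(C2)); m=np.mean(C,0); ax=(C[2]+C[3]-C[0]-C[1]); print("jack",m,np.degrees(np.arctan2(ax[1],ax[0])),[np.linalg.norm(C[i]-C[(i+1)%4]) for i in range(4)])
print("saddle45 scene",onz(S,*sj(287,395),45),"side",onz(D,*dj(321,192),45))
print("post top", onz(S,*sj(197,212),100), onz(D,*dj(265,203),100))
P=tri([ray(S,*ss(112,197)),ray(D,*ds(393,386))]);print("boss",P)
for z in(63,67,71): print(z,onz(S,*ss(112,197),z),onz(D,*ds(393,386),z))
T1=tri([ray(S,*ss(195,100)),ray(D,*ds(112,350))]);print("tabL?",T1)
# tab outer front corners, top z?
for z in (60,66,72): print(z,[onz(S,*ss(*p),z) for p in[(212,60),(195,92),(58,370),(37,410)]])
print("boxtop front",[onz(S,*ss(*p),110) for p in[(275,38),(95,430)]],[onz(D,*ds(*p),110) for p in[(95,290),(722,265)]])
print("glass",[onz(S,*ss(*p),112) for p in[(320,107),(225,322),(417,403),(505,178)]])
print("bottle",onz(D,*dj(572,285),0),onz(S,180.5,237,115))
E
```

```text
[[ 596.4 -353.     8. ]
 [ 528.4 -315.8    8. ]
 [ 628.2 -143.     8. ]
 [ 696.  -178.9    8. ]]
[[ 526.6 -319.2    8. ]
 [ 595.4 -360.3    8. ]
 [ 695.  -187.8    8. ]]
jack [ 612.3 -247.7    8. ] 60.09454445183925 [np.float64(77.486802132832), np.float64(199.52316600733323), np.float64(76.71979805166109), np.float64(200.5478810183604)]
saddle45 scene [ 649.4 -183.    45. ] side [ 649.5 -188.7   45. ]
post top [ 610.2 -247.1  100. ] [ 611.1 -254.9  100. ]
boss [529.5  67.4  62.7]
63 [529.3  67.6  63. ] [529.7  66.7  63. ]
67 [531.5  68.5  67. ] [529.5  60.5  67. ]
71 [533.6  69.4  71. ] [529.3  54.4  71. ]
tabL? [426.7  83.   61.7]
60 [array([415.8,  77.4,  60. ]), array([441.1,  78.1,  60. ]), array([637.7,  89.4,  60. ]), array([663.7,  90.2,  60. ])]
66 [array([419.7,  78.7,  66. ]), array([444.8,  79.4,  66. ]), array([640.2,  90.6,  66. ]), array([666. ,  91.4,  66. ])]
72 [array([423.6,  79.9,  72. ]), array([448.6,  80.7,  72. ]), array([642.7,  91.8,  72. ]), array([668.3,  92.6,  72. ])]
boxtop front [array([417.9, 113.3, 110. ]), array([679.2, 131.1, 110. ])] [array([407.8,  69.9, 110. ]), array([667.2,  82.7, 110. ])]
glass [array([450.1, 154.7, 112. ]), array([594.9, 163.8, 112. ]), array([590.9, 269.1, 112. ]), array([445., 262., 112.])]
bottle [ 772.7 -210.     0. ] [ 769.1 -177.8  115. ]
```

Call:
servo_tool([
  [-3.3,-3.25,-0.2,0,0,0,8.8],
  [-3.3,-3.25,-0.2,0,0,0,8.8],
  [-3.3,-3.25,-0.2,0,0,0,8.8],
  [-3.3,-3.25,-0.2,0,0,0,8.8],
  [-3.3,-3.25,-0.2,0,0,0,8.8],
  [-3.3,-3.25,-0.2,0,0,0,8.8],
  [-3.3,-3.25,-0.2,0,0,0,8.8],
  [-3.3,-3.25,-0.2,0,0,0,8.8],
  [-3.3,-3.25,-0.2,0,0,0,8.8],
  [-3.3,-3.25,-0.2,0,0,0,8.8],
])

```text
t: 1.25
eef_pos: [413.1, 167.9, 220.2]
tool_rot: [0.0, 0.173, 0.985, 0.0]
force: [1.2, -0.3, -0.5]
width: 87.9
```

Call:
servo_tool([
  [-3.3,-3.25,-0.2,0,0,0,8.8],
  [-3.3,-3.25,-0.2,0,0,0,8.8],
  [-3.3,-3.25,-0.2,0,0,0,8.8],
  [-3.3,-3.25,-0.2,0,0,0,8.8],
  [-3.3,-3.25,-0.2,0,0,0,8.8],
  [-3.3,-3.25,-0.2,0,0,0,8.8],
  [-3.3,-3.25,-0.2,0,0,0,8.8],
  [-3.3,-3.25,-0.2,0,0,0,8.8],
  [-3.3,-3.25,-0.2,0,0,0,8.8],
  [-3.3,-3.25,-0.2,0,0,0,8.8],
])

```text
t: 2.25
eef_pos: [612.4, -250.3, 240.0]
tool_rot: [-0.0, 0.173, 0.985, 0.0]
force: [0.9, 0.5, -0.3]
width: 88.0
```

Call:
servo_tool([
  [0,0,0,0,0,8.4,8.8],
  [0,0,0,0,0,8.4,8.8],
  [0,0,0,0,0,8.4,8.8],
  [0,0,0,0,0,8.4,8.8],
  [0,0,0,0,0,8.4,8.8],
  [0,0,0,0,0,8.4,8.8],
  [0,0,0,0,0,8.4,8.8],
  [0,0,0,0,0,8.4,8.8],
  [0,0,0,0,0,8.4,8.8],
  [0,0,0,0,0,8.4,8.8],
  [0,0,0,0,0,8.4,8.8],
  [0,0,0,0,0,7.6,8.8],
])

```text
t: 3.45
eef_pos: [611.9, -248.1, 239.8]
tool_rot: [-0.0, 0.867, 0.498, -0.0]
force: [-0.1, 0.7, 0.3]
width: 88.1
```

```bash
python3 - <<'E'
from h import *
d=cam("wrist");cv2.imwrite("pics/w1.png",d["frame"]);s=telemetry.sense();print(s["eef_pos"],s["tool_rot"],s["joint_pos"],s["t"],-d["R"].T@d["t"])
E
```

```text
[ 612.00826396 -247.96955238  239.74235484] [-2.11038034e-04  8.68136696e-01  4.96325123e-01 -7.56228275e-05] [ 0.19189997  0.70932507  0.24176282  1.41259522 -0.18177798  1.04192013
 -0.06265951] 3.5 [ 650.01592106 -183.94482952  424.78410076]
```

View pics/w1.png

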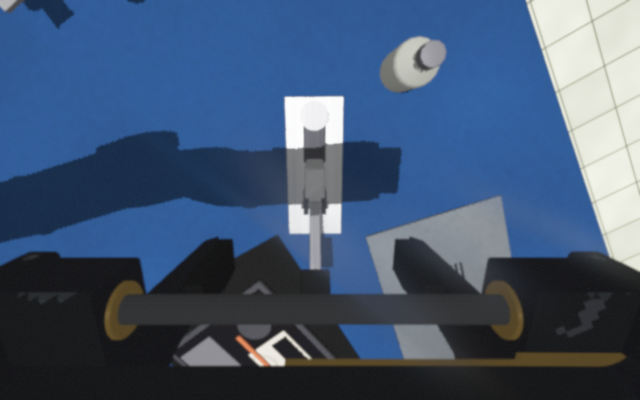

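The wrist picture shows the plate with corners at about (285,97), (343,97), (341,234) and (289,234), the saddle at (315,115), and the post aligned with the picture axis.

```bash
python3 - <<'E'
from h import *
np.set_printoptions(precision=1,suppress=True)
d=cam("wrist");im=d["frame"];g=cv2.cvtColor(im,cv2.COLOR_BGR2HSV)
m=((g[...,1]<60)&(g[...,2]>190)).astype(np.uint8)*255
m[:, :270]=0;m[:,360:]=0;m[240:]=0
c=max(cv2.findContours(cv2.morphologyEx(m,cv2.MORPH_CLOSE,np.ones((5,5))),0,2)[0],key=cv2.contourArea)
print(cv2.boundingRect(c))
q=cv2.approxPolyDP(cv2.convexHull(c),4,True)[:,0];print(q)
for p in q: print(onz(d,*p,8))
print("saddle",onz(d,315,115,45))
cv2.imwrite("pics/w1c.png",cv2.resize(im[85:275,260:370],None,fx=4,fy=4,interpolation=cv2.INTER_CUBIC)[:, :])
E
```

```text
(284, 96, 59, 53)
[[342  97]
 [340 143]
 [286 146]
 [285  97]]
[ 695.3 -183.6    8. ]
[ 663.5 -235.6    8. ]
[ 595.8 -200.5    8. ]
[ 629.2 -144.6    8. ]
saddle [ 652.1 -185.    45. ]
```

View pics/w1c.png

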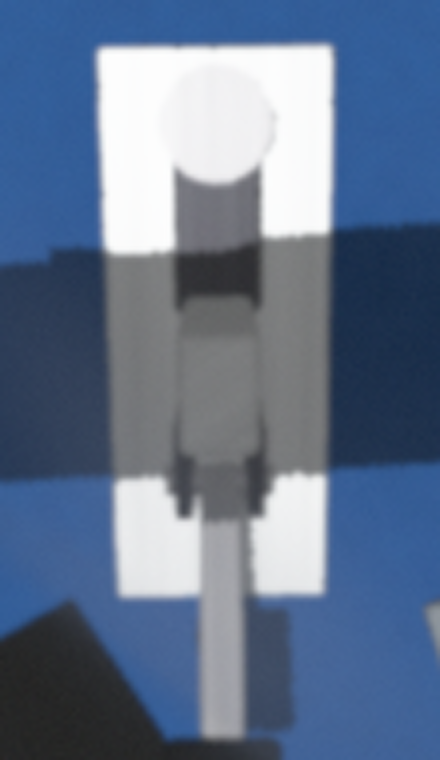

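```bash
python3 - <<'E'
from h import *
np.set_printoptions(precision=1,suppress=True)
d=cam("wrist")
w=lambda u,v:((u+.5)/4-.5+260,(v+.5)/4-.5+85)
C=[onz(d,*w(*p),8) for p in[(98,46),(332,46),(325,595),(119,596)]]
m=np.mean(C,0);a=C[0]+C[1]-C[2]-C[3];h=np.arctan2(a[1],a[0]);print(np.array(C),m,np.degrees(h),[np.linalg.norm(C[i]-C[(i+1)%4]) for i in range(4)])
print("saddle",onz(d,*w(218,125),45),"expected",m[:2]+75*np.array([np.cos(h),np.sin(h)]))
P=[onz(d,*w(*p),100) for p in[(180,336),(260,336),(258,455),(180,460)]];print("post",np.array(P),np.mean(P,0))
E
```

```text
[[ 627.6 -143.1    8. ]
 [ 695.8 -182.4    8. ]
 [ 599.  -356.6    8. ]
 [ 530.  -317.3    8. ]] [ 613.1 -249.9    8. ] 60.83154221811609 [np.float64(78.72455076679688), np.float64(199.24167331489443), np.float64(79.40866528084524), np.float64(199.6450386931308)]
saddle [ 649.9 -185.2   45. ] expected [ 649.7 -184.4]
post [[ 612.3 -228.9  100. ]
 [ 631.7 -240.2  100. ]
 [ 614.2 -270.2  100. ]
 [ 593.9 -260.2  100. ]] [ 613.  -249.9  100. ]
```

Call:
servo_tool([
  [-0.1,0.2,0,0,0,-1,8.8],
  [0,0,4,0,0,0,8.8],
  [0,0,4,0,0,0,8.8],
  [0,0,4,0,0,0,8.8],
  [0,0,3,0,0,0,8.8],
  [0,0,2,0,0,0,8.8],
  [0,0,0,0,0,0,8.8],
])

```text
t: 4.3
eef_pos: [610.9, -249.2, 66.8]
tool_rot: [-0.003, 0.861, 0.509, -0.002]
force: [-1.1, -0.3, 1.0]
width: 87.7
```

Call:
servo_tool([
  [0,0,0,0,0,0,1.5],
  [0,0,0,0,0,0,1.5],
  [0,0,0,0,0,0,1.5],
  [0,0,0,0,0,0,1.5],
  [0,0,0,0,0,0,1.5],
  [0,0,0,0,0,0,1.5],
  [0,0,0,0,0,0,1.5],
  [0,0,0,0,0,0,1.5],
], newtons=40)

```text
t: 5.1
eef_pos: [613.2, -250.2, 70.0]
tool_rot: [-0.0, 0.861, 0.508, 0.0]
force: [-0.1, 0.3, -0.1]
width: 26.6
```

Call:
servo_tool([
  [0,0,0,0,0,0,1.5],
  [0,0,0,0,0,0,1.5],
  [0,0,0,0,0,0,1.5],
])

```text
t: 5.4
eef_pos: [613.2, -250.3, 70.0]
tool_rot: [-0.0, 0.861, 0.508, 0.0]
force: [-0.4, -0.6, -0.3]
width: 14.9
```

Call:
servo_tool([
  [0,0,-0.5,0,0,0,1.5],
  [0,0,-1,0,0,0,1.5],
  [0,0,-2,0,0,0,1.5],
  [0,0,0,0,0,0,1.5],
  [0,0,0,0,0,0,1.5],
])

```text
t: 5.9
eef_pos: [613.6, -250.4, 105.6]
tool_rot: [0.001, 0.861, 0.508, 0.0]
force: [0.3, -0.0, -0.6]
width: 15.3
```

```bash
python3 - <<'E'
from h import *
d=cam("wrist");cv2.imwrite("pics/w2.png",d["frame"])
E
```

```text
(no output)
```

View pics/w2.png

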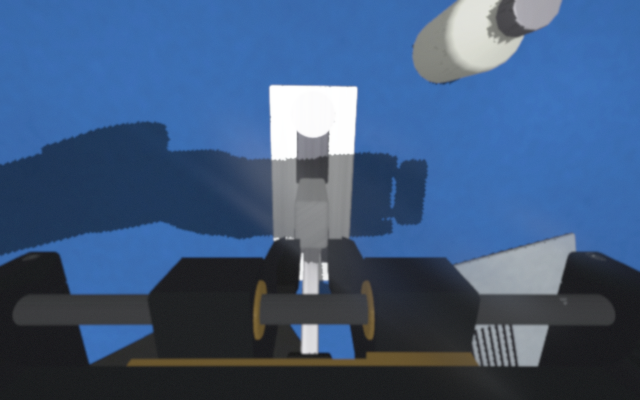

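```bash
python3 - <<'E'
from h import *
np.set_printoptions(precision=1,suppress=True)
d=cam("wrist");s=telemetry.sense();T=s["eef_pos"];print(T,s["width"])
print("tcp px",proj(d,T),"grasp px",proj(d,T+[0,0,18.7]),"post top px",proj(d,[613,-250,100]),"post bottom",proj(d,[613,-250,0]),"saddle",proj(d,[650,-185,45]))
cv2.imwrite("pics/w2c.png",cv2.resize(d["frame"][70:370,230:390],None,fx=2,fy=2,interpolation=cv2.INTER_CUBIC))
d=cam("scene");cv2.imwrite("pics/s2.png",cv2.resize(d["frame"][60:260,100:300],None,fx=3,fy=3,interpolation=cv2.INTER_CUBIC))
d=cam("side");cv2.imwrite("pics/d2.png",cv2.resize(d["frame"][200:360,270:430],None,fx=3.5,fy=3.5,interpolation=cv2.INTER_CUBIC))
E
```

```text
[ 612.7 -249.9  104.4] 14.846795849719372
tcp px [312. 229.] grasp px [311.8 240.3] post top px [312.4 226.5] post bottom [312.7 190.8] saddle [313.6 114.7]
```

View pics/w2c.png

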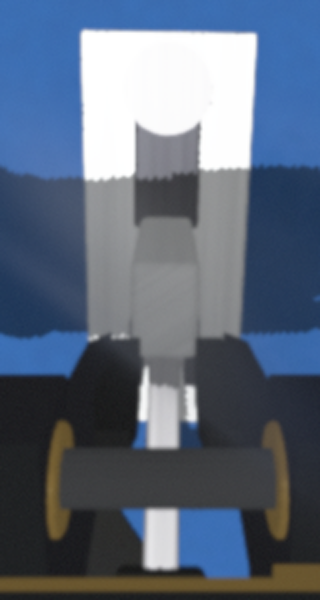

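View pics/s2.png

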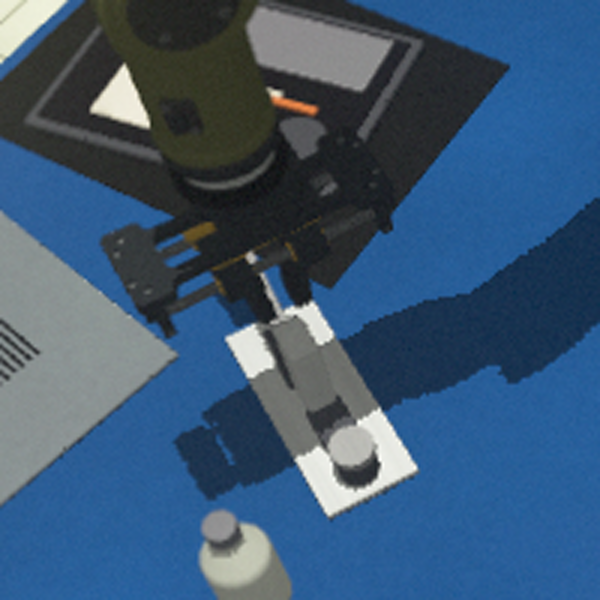

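View pics/d2.png

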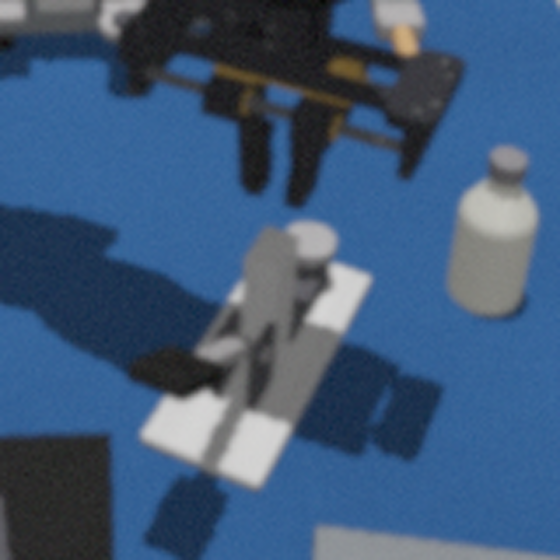

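```bash
python3 - <<'E'
from h import *
np.set_printoptions(precision=1,suppress=True)
s=telemetry.sense();T=s["eef_pos"];print(T,s["width"],s["force"],s["t"])
A=cam("scene");B=cam("side");W=cam("wrist")
for d in(A,B,W): print(proj(d,T),proj(d,T+[0,0,40]))
a=(290/3+100,313/3+60); b=(276/3.5+270,198/3.5+200)
print(a,b); print("tips",tri([ray(A,*a),ray(B,*b)]))
E
```

```text
[ 612.6 -249.9  104.2] 14.888189663548339 [-0.3 -0.4 -0.8] 6.1
[197.  171.3] [193.1 161. ]
[348.1 267.2] [349.3 253. ]
[312.2 229.1] [311.9 256.5]
(196.66666666666669, 164.33333333333331) (348.8571428571429, 256.57142857142856)
tips [ 611.7 -245.7  131.4]
```

The fingers closed past 24 mm without the post. In the scene and side views the tips triangulate to z≈131 while the reported TCP is at 104, so they look about 27 mm short. I'll open and descend to TCP z≈42, where the body stays above the post on either reading.

Call:
servo_tool([
  [0,0,0,0,0,0,8.8],
  [0,0,0,0,0,0,8.8],
  [0,0,0,0,0,0,8.8],
  [0,0,0,0,0,0,8.8],
  [0,0,0,0,0,0,8.8],
  [0,0,0,0,0,0,8.8],
  [0,0,0,0,0,0,8.8],
  [0,0,0,0,0,0,8.8],
  [0,0,2,0,0,0,8.8],
  [0,0,2,0,0,0,8.8],
  [0,0,2,0,0,0,8.8],
  [0,0,0,0,0,0,8.8],
])

```text
t: 7.45
eef_pos: [611.1, -249.2, 42.4]
tool_rot: [-0.002, 0.861, 0.508, -0.002]
force: [-1.0, -0.5, 0.8]
width: 88.2
```

```bash
python3 - <<'E'
from h import *
s=telemetry.sense();print(s["eef_pos"],s["width"],s["force"],s["t"])
d=cam("scene");a=cv2.resize(d["frame"][90:240,130:280],None,fx=3,fy=3,interpolation=cv2.INTER_CUBIC)[:, :400]
e=cam("side");b=cv2.resize(e["frame"][210:360,290:423],None,fx=3,fy=3,interpolation=cv2.INTER_CUBIC)
w=cam("wrist");cv2.imwrite("pics/w3.png",w["frame"])
cv2.imwrite("pics/sd3.png",np.hstack([a,b[:, :400]]))
print(proj(d,s["eef_pos"]),proj(e,s["eef_pos"]))
E
```

```text
[ 611.06103921 -249.1528718    42.36159482] 88.1755833392035 [-1.04771568 -0.5071523   0.82550891] 7.45
[203.14406301 185.59399575] [345.78167556 287.49957319]
```

View pics/sd3.png

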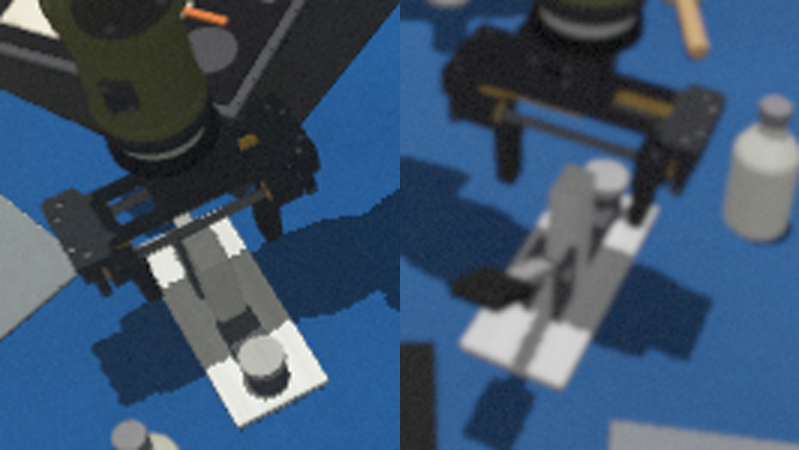

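View pics/w3.png

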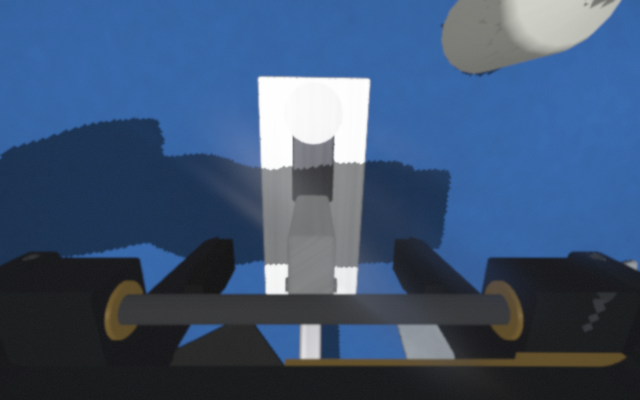

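The wrist picture shows the post top (rows 233–290, column 312) between the two tips at (233,240) and (393,240). I'll close on it.

Call:
servo_tool([
  [0,0,0,0,0,0,1.5],
  [0,0,0,0,0,0,1.5],
  [0,0,0,0,0,0,1.5],
  [0,0,0,0,0,0,1.5],
  [0,0,0,0,0,0,1.5],
  [0,0,0,0,0,0,1.5],
  [0,0,0,0,0,0,1.5],
  [0,0,0,0,0,0,1.5],
  [0,0,0,0,0,0,1.5],
  [0,0,0,0,0,0,1.5],
  [0,0,0,0,0,0,1.5],
], newtons=45)

```text
t: 8.7
eef_pos: [612.4, -249.9, 44.8]
tool_rot: [-0.001, 0.861, 0.508, -0.0]
force: [-2.3, 2.5, 1.8]
width: 23.5
```

Call:
servo_tool([
  [0,0,-0.3,0,0,0,1.5],
  [0,0,-0.7,0,0,0,1.5],
  [0,0,-1,0,0,0,1.5],
  [0,0,0,0,0,0,1.5],
  [0,0,0,0,0,0,1.5],
])

```text
t: 9.2
eef_pos: [613.6, -250.5, 65.4]
tool_rot: [0.0, 0.861, 0.508, 0.0]
force: [-0.4, -0.0, -9.1]
width: 23.6
```

```bash
python3 - <<'E'
from h import *
s=telemetry.sense();print(s["eef_pos"],s["width"],s["force"],s["t"])
d=cam("scene");a=cv2.resize(d["frame"][90:240,130:280],None,fx=3,fy=3,interpolation=cv2.INTER_CUBIC)[:, :400]
e=cam("side");b=cv2.resize(e["frame"][210:360,290:423],None,fx=3,fy=3,interpolation=cv2.INTER_CUBIC)
cv2.imwrite("pics/sd4.png",np.hstack([a,b[:, :400]]))
E
```

```text
[ 613.61195927 -250.46097183   65.43828181] 23.64252660655441 [-0.44982636 -0.04852826 -9.12426281] 9.2
```

View pics/sd4.png

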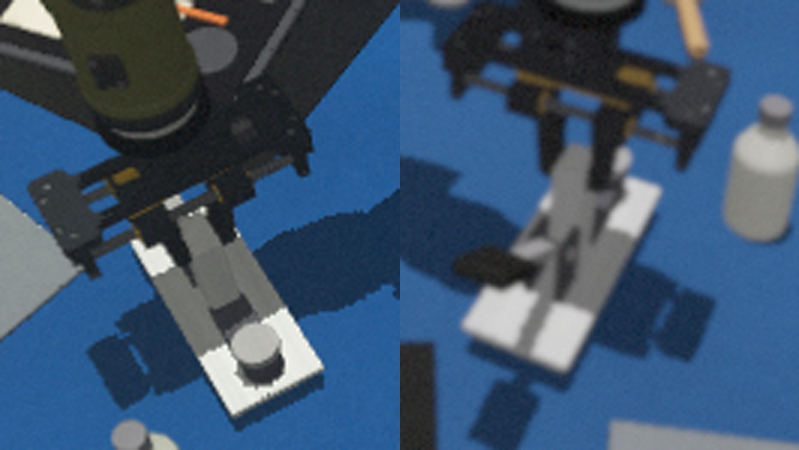

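Gripped at 23.6 mm, carrying about 9 N, with the jack 20 mm off the bench. Next I'll go to a staging pose in front of the lug.

Call:
servo_tool([
  [1,-1.3,0,0,0,0,1.5],
  [2,-2.5,0,0,0,0,1.5],
  [2,-2.5,0,0,0,0,1.5],
  [2,-2.5,0,0,0,0,1.5],
  [2,-2.5,0,0,0,0,1.5],
  [2,-2.5,0,0,0,0,1.5],
  [1.4,-1.5,0,0,0,0,1.5],
  [0,0,0,0,0,0,1.5],
])

```text
t: 10.1
eef_pos: [537.9, -62.3, 64.7]
tool_rot: [-0.003, 0.86, 0.511, -0.0]
force: [-0.2, -0.1, -8.1]
width: 23.7
```

Call:
servo_tool([
  [0,0,0,0,0,-2,1.5],
  [0,0,0,0,0,-4,1.5],
  [0,0,0,0,0,-4,1.5],
  [0,0,0,0,0,-4,1.5],
  [0,0,0,0,0,-4,1.5],
  [0,0,0,0,0,-4,1.5],
  [0,0,0,0,0,-4,1.5],
  [0,0,0,0,0,-4,1.5],
  [0,0,0,0,0,-2,1.5],
  [0,0,0,0,0,0,1.5],
  [0,0,0,0,0,0,1.5],
])

```text
t: 11.2
eef_pos: [539.5, -68.5, 65.0]
tool_rot: [0.0, 0.689, 0.725, 0.0]
force: [-0.4, -0.4, -8.4]
width: 23.4
```

```bash
python3 - <<'E'
from h import *
s=telemetry.sense();print(s["eef_pos"],s["tool_rot"],s["width"],s["force"],s["t"])
w=cam("wrist");cv2.imwrite("pics/w5.png",w["frame"]);d=cam("scene");cv2.imwrite("pics/s5.png",d["frame"])
cv2.imwrite("pics/w5c.png",cv2.resize(w["frame"][0:250,180:440],None,fx=3,fy=2.4,interpolation=cv2.INTER_CUBIC) if 0 else cv2.resize(w["frame"][0:250,185:450],None,fx=2.4,fy=2.4,interpolation=cv2.INTER_CUBIC))
E
```

```text
[539.50033562 -68.48114113  65.03863203] [2.73645234e-04 6.88510082e-01 7.25226717e-01 2.51429283e-05] 23.438624134081895 [-0.40569787 -0.43306653 -8.38144483] 11.2
```

View pics/w5.png

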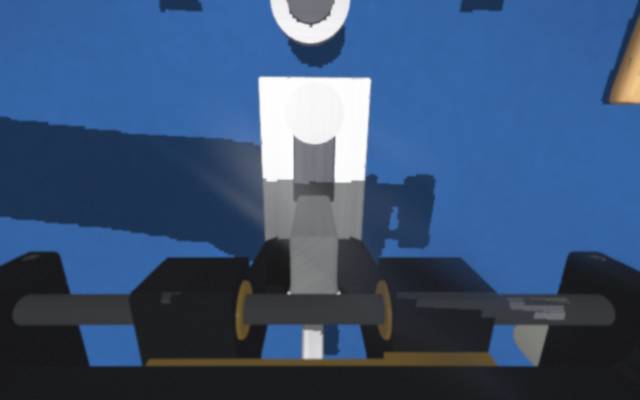

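View pics/w5c.png

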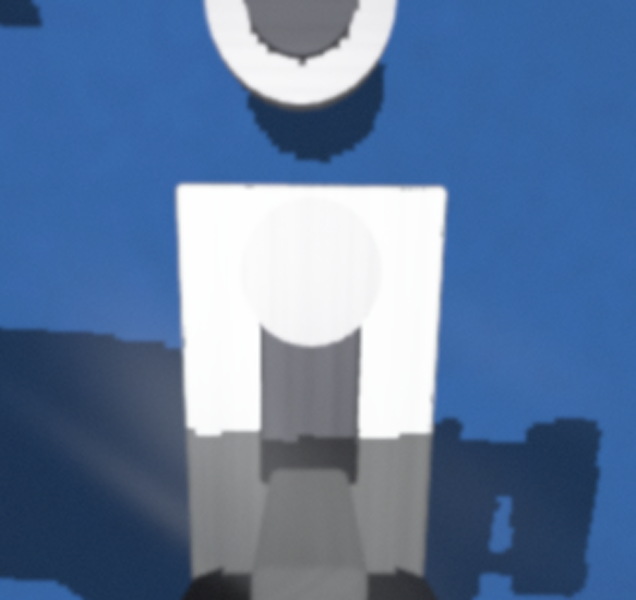

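View pics/s5.png

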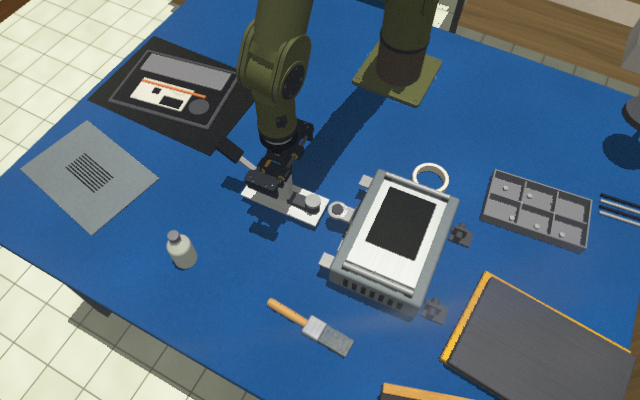

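```bash
python3 - <<'E'
from h import *
from scipy.optimize import least_squares
np.set_printoptions(precision=1,suppress=True)
w=cam("wrist");f=lambda u,v:((u+.5)/2.4-.5+185,(v+.5)/2.4-.5)
g=cv2.cvtColor(w["frame"],cv2.COLOR_BGR2HSV);m=((g[...,1]<60)&(g[...,2]>190)).astype(np.uint8)*255
c=max(cv2.findContours(m[:60,240:380],0,1)[0],key=cv2.contourArea)[:,0]+[240,0]
c=c[c[:,1]>1]; P=np.array([onz(w,u,v,63)[:2] for u,v in c])
# outer edge only
lo=[]
for u in range(272,350):
    k=c[c[:,0]==u]
    if len(k): lo.append(onz(w,u,k[:,1].max()+.5,63)[:2])
lo=np.array(lo)
r=least_squares(lambda p:np.hypot(*(lo-p).T)-22,[530,68]);print("lug r22",r.x,np.abs(r.fun).max())
r=least_squares(lambda p:np.hypot(*(lo-p[:2]).T)-p[2],[530,68,22]);print(r.x)
C=[onz(w,*f(*p),28) for p in[(178,186),(446,187),(428,560),(191,560)]];print(np.array(C))
l=C[0]-C[3];q=C[1]-C[2];a=l/np.linalg.norm(l)+q/np.linalg.norm(q);e=C[1]-C[0];print("heading",np.degrees(np.arctan2(a[1],a[0])),np.degrees(np.arctan2(e[1],e[0]))+90)
S=onz(w,*f(310,271),65);print("saddle",S, "front mid",(C[0]+C[1])/2)
E
```

```text
lug r22 [531.6  67.3] 0.34437059886998256
[531.6  67.6  22.2]
[[497.   29.4  28. ]
 [575.6  33.3  28. ]
 [582.2 -84.6  28. ]
 [501.3 -88.9  28. ]]
heading 92.66594094126529 92.81459759304481
saddle [536.9   7.4  65. ] front mid [536.3  31.3  28. ]
```

Call:
servo_tool([
  [0,0,0.8,0,0,0,1.5],
  [0,0,0.8,0,0,0,1.5],
  [0,0,0,0,0,0,1.5],
  [0.5,-0.2,0,0,0,0,1.5],
  [1,0,0,0,0,0,1.5],
  [1,0,0,0,0,0,1.5],
  [1,0,0,0,0,0,1.5],
  [1,0,0,0,0,0,1.5],
  [0,0,0,0,0,0,1.5],
  [0,0,0,0,0,0,1.5],
])

```text
t: 12.35
eef_pos: [535.0, -22.6, 49.1]
tool_rot: [0.0, 0.688, 0.726, 0.0]
force: [0.3, -0.8, -8.1]
width: 23.6
```

```bash
python3 - <<'E'
from h import *
s=telemetry.sense();print(s["eef_pos"],s["tool_rot"],s["width"],s["force"],s["t"])
w=cam("wrist");cv2.imwrite("pics/w6c.png",cv2.resize(w["frame"][0:250,185:450],None,fx=2.4,fy=2.4,interpolation=cv2.INTER_CUBIC))
d=cam("side");cv2.imwrite("pics/d6.png",cv2.resize(d["frame"][150:300,240:400],None,fx=4,fy=4,interpolation=cv2.INTER_CUBIC))
E
```

```text
[534.97295982 -22.62455073  49.07939488] [1.55927002e-04 6.87558635e-01 7.26128845e-01 2.48915748e-05] 23.55235241500845 [ 0.31076046 -0.84787438 -8.08342911] 12.35
```

View pics/w6c.png

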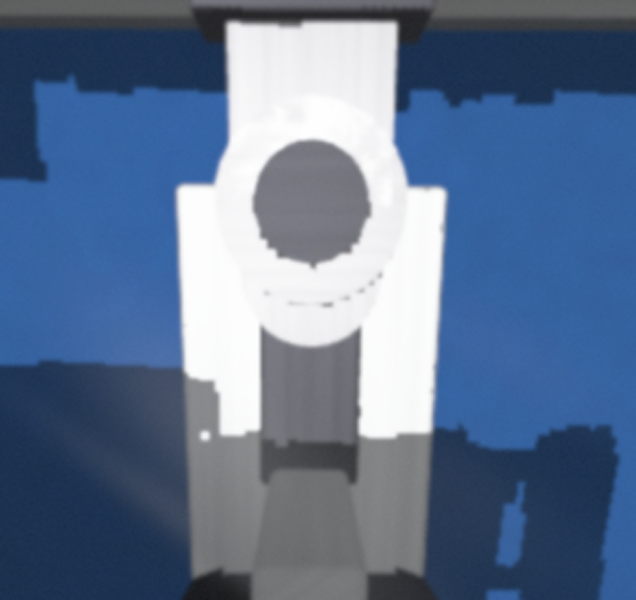

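View pics/d6.png

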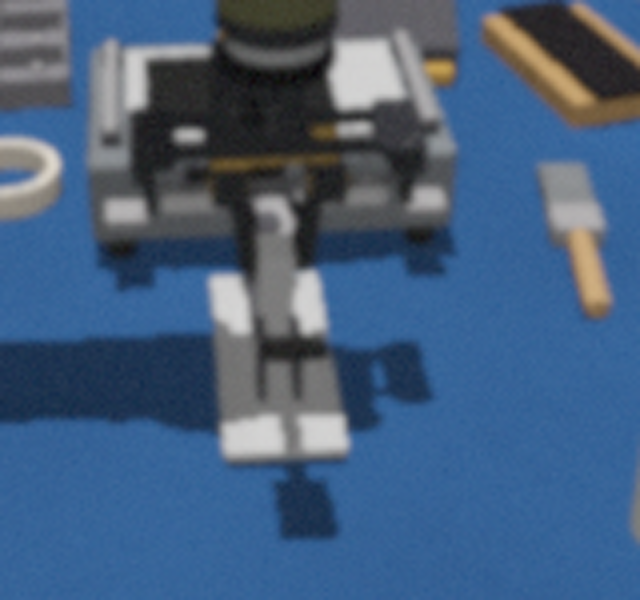

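```bash
python3 - <<'E'
from h import *
np.set_printoptions(precision=1,suppress=True)
w=cam("wrist");f=lambda u,v:((u+.5)/2.4-.5+185,(v+.5)/2.4-.5)
P=[onz(w,*f(*p),63) for p in[(216,198),(408,198),(310,94),(312,299)]];print(np.array(P),(P[0]+P[1])/2,(P[2]+P[3])/2)
for z in(66,69,72):print("boss",z,onz(w,*f(312,202),z))
C=[onz(w,*f(*p),12) for p in[(178,186),(446,187)]];m=(C[0]+C[1])/2;print("front mid",m)
S=onz(w,*f(310,271),49);print("saddle",S)
W=[onz(w,*f(*p),22) for p in[(0,0),(600,0)]];print(W)
E
```

```text
[[510.2  66.3  63. ]
 [553.8  68.6  63. ]
 [530.4  88.5  63. ]
 [533.2  45.3  63. ]] [532.   67.4  63. ] [531.8  66.9  63. ]
boss 66 [532.   66.3  66. ]
boss 69 [532.  66.  69.]
boss 72 [532.   65.7  72. ]
front mid [531.8  75.6  12. ]
saddle [532.4  51.7  49. ]
[array([448., 115.,  22.]), array([604.6, 123.3,  22. ])]
```

Call:
servo_tool([
  [0.5,0.05,0,0,0,0,1.5],
  [0.5,0,0,0,0,0,1.5],
  [0.55,0,0,0,0,0,1.5],
  [0,0,0,0,0,0,1.5],
  [0,0,0.2,0,0,0,1.5],
  [0,0,0.2,0,0,0,1.5],
  [0,0,0.05,0,0,0,1.5],
  [0,0,0,0,0,0,1.5],
  [0,0,0,0,0,0,1.5],
])

```text
t: 13.4
eef_pos: [534.5, -7.7, 44.7]
tool_rot: [0.0, 0.688, 0.726, -0.0]
force: [-2.4, -0.5, -2.2]
width: 23.8
```

```bash
python3 - <<'E'
from h import *
s=telemetry.sense();print(s["eef_pos"],s["tool_rot"],s["width"],s["force"],s["t"])
w=cam("wrist");cv2.imwrite("pics/w7c.png",cv2.resize(w["frame"][0:250,185:450],None,fx=2.4,fy=2.4,interpolation=cv2.INTER_CUBIC))
E
```

```text
[534.46511059  -7.69907713  44.70123163] [ 5.49610560e-05  6.88023820e-01  7.25688100e-01 -2.90237805e-05] 23.789276585219987 [-2.36456042 -0.47015167 -2.19860494] 13.4
```

View pics/w7c.png

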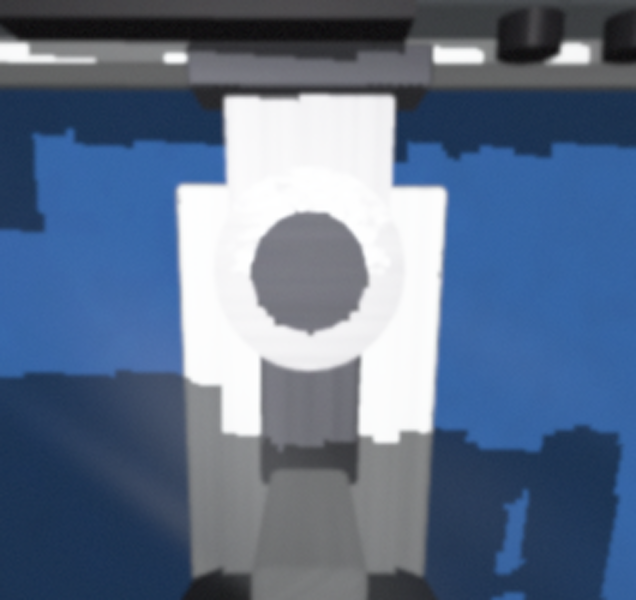

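```bash
python3 - <<'E'
from h import *
np.set_printoptions(precision=1,suppress=True)
w=cam("wrist");f=lambda u,v:((u+.5)/2.4-.5+185,(v+.5)/2.4-.5)
P=[onz(w,*f(*p),63) for p in[(215,270),(405,270),(310,166),(310,371)]];print((P[0]+P[1])/2,(P[2]+P[3])/2)
C=[onz(w,*f(*p),8) for p in[(178,186),(446,187)]];m=(C[0]+C[1])/2;print("front mid->saddle",m-25*np.array([-.052,.9987,0]))
print("saddle",onz(w,*f(310,271),45), "cam",-w["R"].T@w["t"])
E
```

```text
[531.9  67.8  63. ] [531.9  67.2  63. ]
front mid->saddle [532.6  66.7   8. ]
saddle [531.9  67.7  45. ] cam [531.7  66.5 229.7]
```

Lug centre is (531.9,67.5) and saddle centre is (532,67.3), agreeing to about 1 mm. Releasing and backing up.

Call:
servo_tool([
  [0,0,0.05,0,0,0,2.6],
  [0,0,0,0,0,0,3.5],
  [0,0,0,0,0,0,5],
  [0,0,0,0,0,0,6],
  [0,0,0,0,0,0,6],
  [0,0,0,0,0,0,6],
  [0,0,-1,0,0,0,6],
  [0,0,-3,0,0,0,6],
  [0,0,-4,0,0,0,6],
  [0,0,-4,0,0,0,6],
  [0,0,-4,0,0,0,6],
  [0,0,0,0,0,0,6],
])

```text
t: 14.7
eef_pos: [538.2, -7.6, 209.7]
tool_rot: [0.004, 0.688, 0.726, 0.004]
force: [0.7, -0.8, -0.5]
width: 59.8
```

Call:
servo_tool([
  [-3.5,0,0,0,0,0,0],
  [-3.5,0,0,0,0,0,0],
  [-3.5,0,0,0,0,0,0],
  [-2.5,0,0,0,0,0,0],
  [0,0,0,0,0,0,0],
  [0,0,0,0,0,0,0],
  [0,0,0,0,0,0,0],
  [0,0,0,0,0,0,0],
  [0,0,0,0,0,0,0],
  [0,0,0,0,0,0,0],
])

```text
t: 15.7
eef_pos: [541.5, -136.5, 204.0]
tool_rot: [-0.0, 0.687, 0.726, 0.0]
force: [-0.9, -0.3, -0.2]
width: 0.5
```

```bash
python3 - <<'E'
from h import *
np.set_printoptions(precision=2,suppress=True)
s=telemetry.sense();print(s["eef_pos"],s["tool_rot"],s["width"],s["force"],s["t"],s["joint_pos"])
w=cam("wrist");cv2.imwrite("pics/w8.png",w["frame"])
d=cam("scene");a=cv2.resize(d["frame"][100:260,220:370],None,fx=3,fy=3,interpolation=cv2.INTER_CUBIC)[:, :400]
d=cam("side");b=cv2.resize(d["frame"][140:300,240:390],None,fx=3,fy=3,interpolation=cv2.INTER_CUBIC)[:, :400]
cv2.imwrite("pics/sd8.png",np.hstack([a,b]))
E
```

```text
[ 541.54 -136.5   203.99] [-0.    0.69  0.73  0.  ] 0.4993796915737053 [-0.91 -0.25 -0.23] 15.7 [ 0.11  0.59  0.09  1.77 -0.07  0.78  0.29]
```

View pics/w8.png

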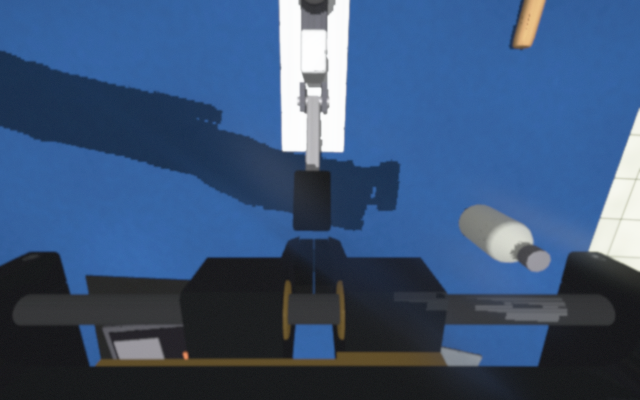

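View pics/sd8.png

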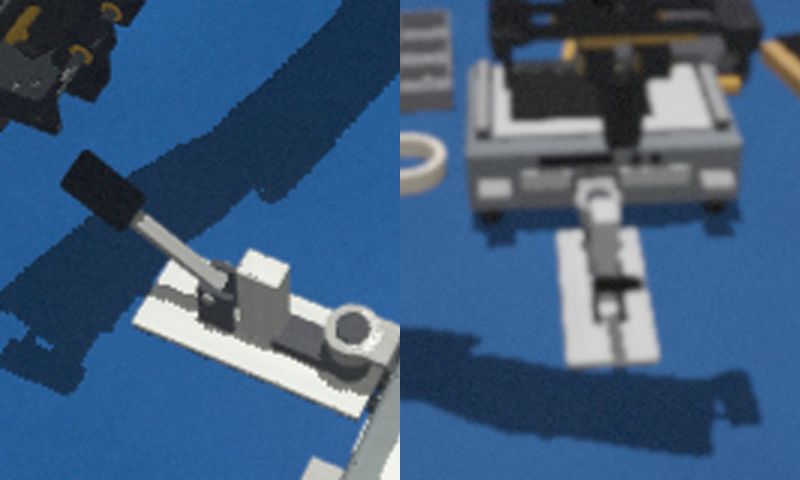

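The wrist picture shows the jack left standing with its pedal at columns 293–330, rows 170–230. The boss is over the saddle in the scene view. Next I'll locate the pedal.

```bash
python3 - <<'E'
from h import *
np.set_printoptions(precision=1,suppress=True)
w=cam("wrist");s=telemetry.sense();T=s["eef_pos"]
for p,z in[((312,200),122),((311,230),139),((313,170),105),((300,151),0)]: print(p,onz(w,*p,z))
print("saddle-side: plate rear corners",onz(w,282,151,8),onz(w,344,151,8))
print(proj(w,T),proj(w,T+[0,0,27]),proj(w,[542.6,-137.4,122]))
E
```

```text
(312, 200) [ 541.6 -140.7  122. ]
(311, 230) [ 542.  -164.5  139. ]
(313, 170) [ 541.1 -114.9  105. ]
(300, 151) [ 523.5 -109.6    0. ]
saddle-side: plate rear corners [ 500.5 -109.9    8. ] [ 580.8 -105.6    8. ]
[311.6 228.7] [311.4 245.8] [313.3 196.7]
```

Call:
servo_tool([
  [-0.2,0,3,0,0,0,0],
  [0,0,3,0,0,0,0],
  [0,0,1.5,0,0,0,0],
  [0,0,0,0,0,0,0],
  [0,0,0,0,0,0,0],
])

```text
t: 16.4
eef_pos: [541.9, -139.4, 129.3]
tool_rot: [0.0, 0.688, 0.726, 0.0]
force: [0.1, -0.3, 1.0]
width: 0.8
```

Call:
servo_tool([
  [0,0,0.5,0,0,0,0],
  [0,0,0.5,0,0,0,0],
  [0,0,0,0,0,0,0],
  [0,0,0,0,0,0,0],
])

```text
t: 16.8
eef_pos: [541.7, -139.2, 119.2]
tool_rot: [0.0, 0.688, 0.726, 0.0]
force: [0.9, -0.3, -0.1]
width: 0.5
```

Call:
servo_tool([
  [0,0,0.5,0,0,0,0],
  [0,0,0.5,0,0,0,0],
  [0,0,0,0,0,0,0],
  [0,0,0,0,0,0,0],
])

```text
t: 17.2
eef_pos: [541.4, -139.2, 108.7]
tool_rot: [-0.0, 0.688, 0.726, -0.0]
force: [0.6, -0.1, -0.3]
width: 0.7
```

Call:
servo_tool([
  [0,0,0.5,0,0,0,0],
  [0,0,0.5,0,0,0,0],
  [0,0,0,0,0,0,0],
  [0,0,0,0,0,0,0],
])

```text
t: 17.6
eef_pos: [541.5, -139.1, 98.8]
tool_rot: [-0.0, 0.688, 0.726, -0.0]
force: [0.1, -0.7, 0.2]
width: 0.2
```

Call:
servo_tool([
  [0,0,0.4,0,0,0,0],
  [0,0,0.3,0,0,0,0],
  [0,0,0,0,0,0,0],
  [0,0,0,0,0,0,0],
])

```text
t: 18.0
eef_pos: [541.5, -139.2, 91.9]
tool_rot: [-0.0, 0.688, 0.726, -0.0]
force: [-0.2, -0.4, -0.3]
width: 0.4
```

```bash
python3 - <<'E'
from h import *
np.set_printoptions(precision=2,suppress=True)
s=telemetry.sense();print(s["eef_pos"],s["force"],s["t"])
w=cam("wrist");W=w["frame"][:300,220:420]
d=cam("scene");a=cv2.resize(d["frame"][100:260,220:370],None,fx=3,fy=3,interpolation=cv2.INTER_CUBIC)[:, :400]
cv2.imwrite("pics/sd9.png",np.hstack([a,cv2.resize(W,(320,480))]))
E
```

```text
[ 541.54 -139.21   91.9 ] [-0.24 -0.35 -0.34] 18.0
```

View pics/sd9.png

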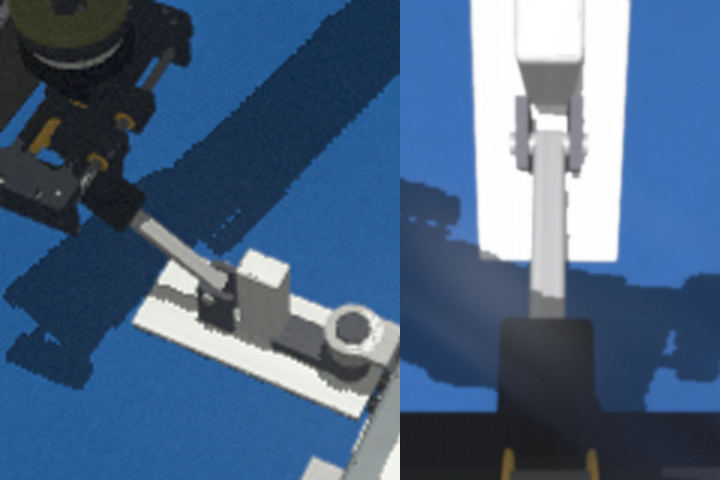

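Call:
servo_tool([
  [0,0,0.3,0,0,0,0],
  [-0.3,0,0.5,0,0,0,0],
  [-0.3,0,0.5,0,0,0,0],
  [-0.3,0,0.5,0,0,0,0],
  [-0.3,0,0.5,0,0,0,0],
  [0,0,0,0,0,0,0],
  [0,0,0,0,0,0,0],
])

```text
t: 18.8
eef_pos: [542.7, -151.2, 69.2]
tool_rot: [0.0, 0.688, 0.726, 0.0]
force: [-0.3, 1.1, 9.2]
width: 0.1
```

```bash
cat > look.py <<'E'
import sys
from h import *
np.set_printoptions(precision=2,suppress=True)
s=telemetry.sense();print(s["eef_pos"],s["force"],s["t"])
w=cam("wrist");W=w["frame"][:300,220:420]
d=cam("scene");a=cv2.resize(d["frame"][100:260,220:370],None,fx=3,fy=3,interpolation=cv2.INTER_CUBIC)[:, :450]
cv2.imwrite(sys.argv[1],np.hstack([a,cv2.resize(W,(320,480))]))
E
python3 look.py pics/l10.png
```

```text
[ 542.74 -151.22   69.24] [-0.28  1.14  9.18] 18.8
```

View pics/l10.png

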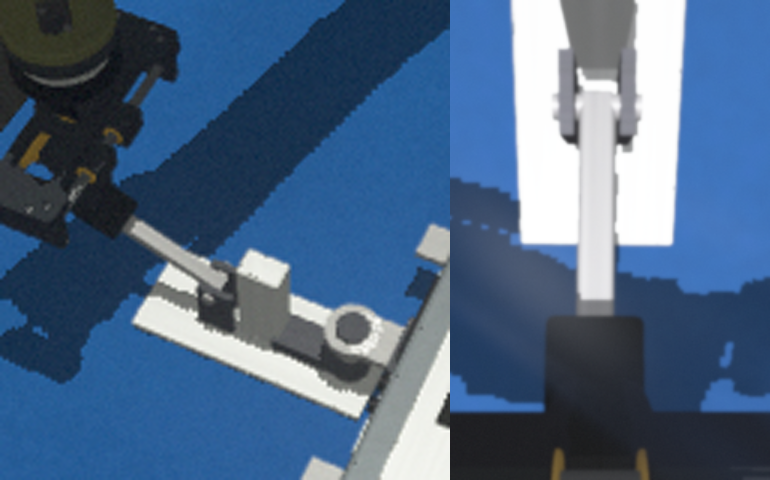

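Call:
servo_tool([
  [-0.2,0,0.5,0,0,0,0],
  [-0.2,0,0.5,0,0,0,0],
  [-0.2,0,0.5,0,0,0,0],
  [-0.2,0,0.5,0,0,0,0],
  [-0.1,0,0.5,0,0,0,0],
  [0,0,0,0,0,0,0],
  [0,0,0,0,0,0,0],
])

```text
t: 19.6
eef_pos: [543.2, -160.9, 44.5]
tool_rot: [0.001, 0.688, 0.726, 0.0]
force: [-0.1, 1.3, 11.3]
width: 0.7
```

```bash
python3 look.py pics/l11.png
```

```text
[ 543.24 -160.88   44.52] [-0.14  1.25 11.27] 19.6
```

View pics/l11.png

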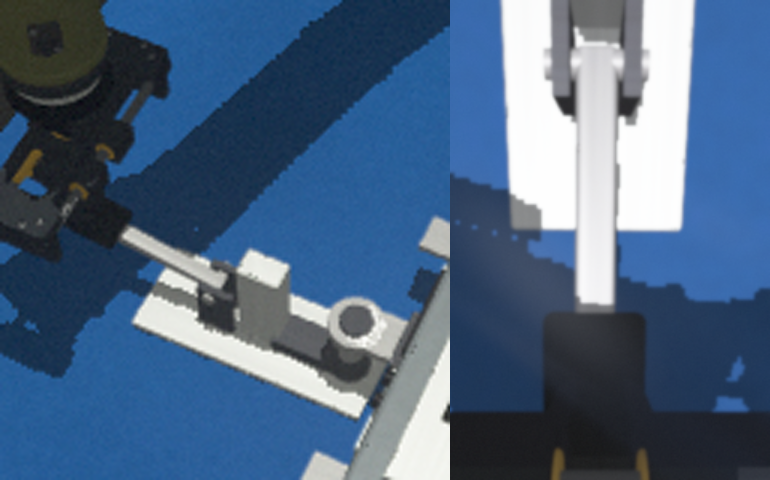

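Call:
servo_tool([
  [-0.1,0,0.4,0,0,0,0],
  [-0.1,0,0.4,0,0,0,0],
  [0,0,0.4,0,0,0,0],
  [0,0,0,0,0,0,0],
  [0,0,0,0,0,0,0],
])

```text
t: 20.2
eef_pos: [543.4, -163.5, 32.7]
tool_rot: [0.001, 0.688, 0.725, 0.0]
force: [-0.5, -0.9, 11.4]
width: 0.6
```

Call:
servo_tool([
  [0,0,0.3,0,0,0,0],
  [0,0,0,0,0,0,0],
  [0,0,0,0,0,0,0],
])

```text
t: 20.5
eef_pos: [543.4, -164.0, 29.8]
tool_rot: [0.001, 0.688, 0.725, -0.0]
force: [-0.7, -1.7, 11.3]
width: 0.5
```

```bash
python3 look.py pics/l12.png
```

```text
[ 543.41 -164.     29.81] [-0.71 -1.69 11.34] 20.5
```

View pics/l12.png

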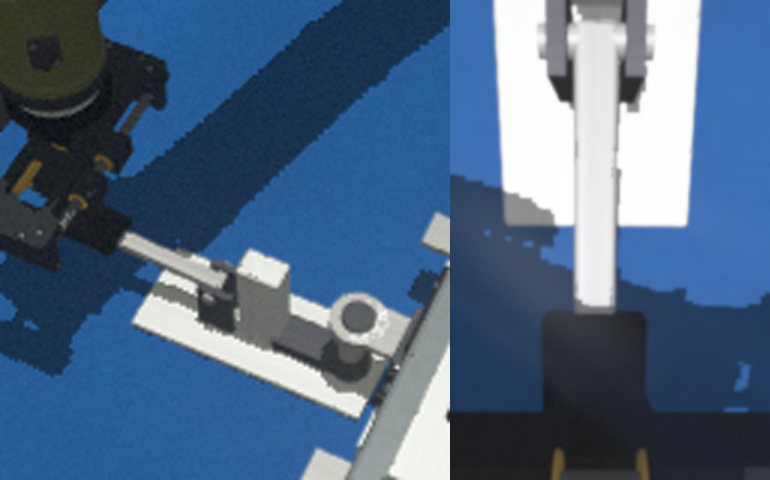

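Call:
servo_tool([
  [0,0,0.3,0,0,0,0],
  [0,0,0,0,0,0,0],
  [0,0,0,0,0,0,0],
])

```text
t: 20.9
eef_pos: [543.4, -164.4, 26.8]
tool_rot: [0.001, 0.688, 0.725, -0.0]
force: [-1.7, -2.6, 11.0]
width: 0.4
```

Call:
servo_tool([
  [0,0,0.2,0,0,0,0],
  [0,0,0,0,0,0,0],
  [0,0,0,0,0,0,0],
])

```text
t: 21.2
eef_pos: [543.5, -164.6, 25.5]
tool_rot: [0.002, 0.689, 0.725, -0.0]
force: [-2.3, -2.4, 15.7]
width: 0.7
```

```bash
python3 look.py pics/l13.png; python3 - <<'E'
from h import *
d=cam("side");cv2.imwrite("pics/d13.png",cv2.resize(d["frame"][140:300,230:400],None,fx=4,fy=4,interpolation=cv2.INTER_CUBIC))
E
```

```text
[ 543.47 -164.58   25.46] [-2.29 -2.37 15.71] 21.2
```

View pics/d13.png

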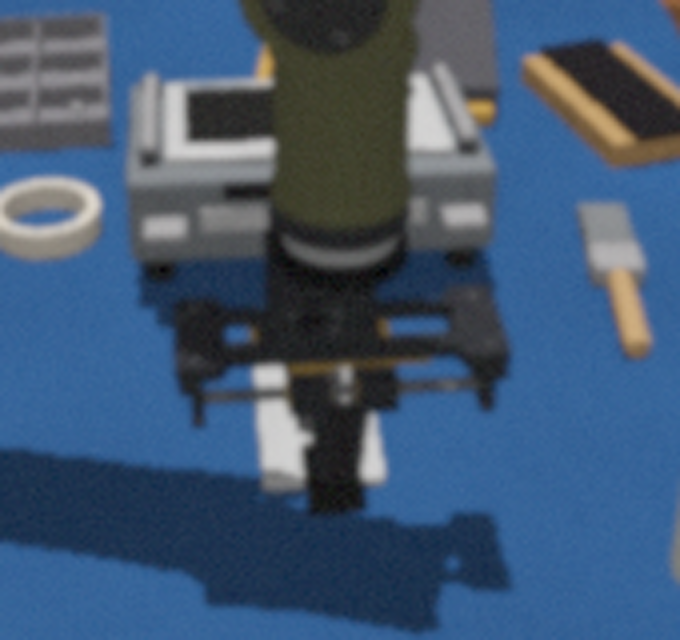

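View pics/l13.png

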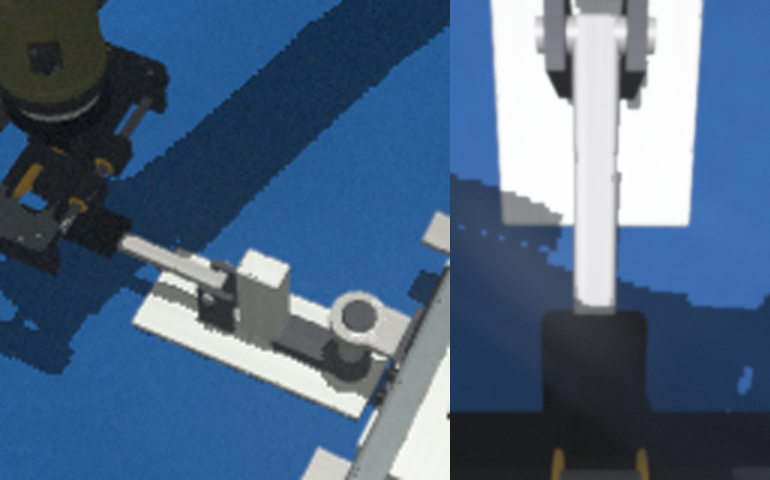

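```bash
python3 - <<'E'
from h import *
np.set_printoptions(precision=1,suppress=True)
d=cam("scene");im=d["frame"]
g=cv2.cvtColor(im,cv2.COLOR_BGR2HSV)
sub=im[190:225,325:355];cv2.imwrite("pics/boss.png",cv2.resize(im[185:230,320:365],None,fx=12,fy=12,interpolation=cv2.INTER_CUBIC))
b0=np.array([338-.4,209.2-.4])
o=onz(d,*b0,68);print("boss0",o)
for t in(0,.03,.06,.075,.09):
    # rotate about hinge: rel to hinge horizontally
    n=np.array([-.055,.998]);H=np.array([o[0],o[1]])+n*265; r=-265;z=68-22
    y=r*np.cos(t)+z*np.sin(t)*1; zz=z*np.cos(t)-r*np.sin(t)
    P=[*(H+n*y),22+zz]; print(t,np.array(P),proj(d,P))
E
```

```text
boss0 [531.8  68.5  68. ]
0 [531.8  68.5  68. ] [337.6 208.8]
0.03 [531.8  70.   75.9] [338.3 207.3]
0.06 [531.7  71.8  83.8] [339.2 205.8]
0.075 [531.6  72.7  87.7] [339.7 205. ]
0.09 [531.6  73.7  91.6] [340.2 204.3]
```

View pics/boss.png

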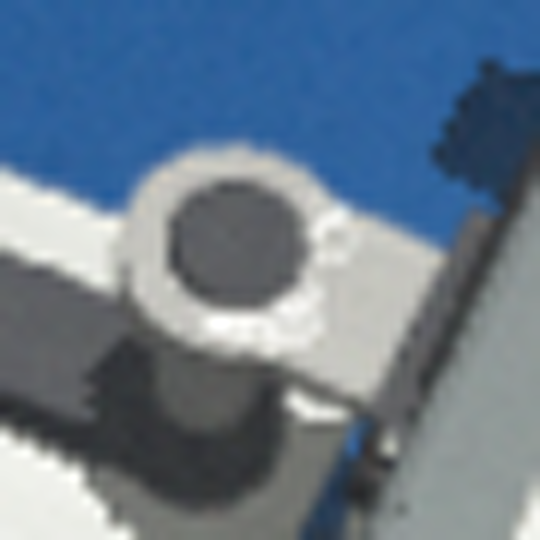

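Call:
servo_tool([
  [0,0,0.15,0,0,0,0],
  [0,0,0,0,0,0,0],
  [0,0,0,0,0,0,0],
])

```text
t: 21.7
eef_pos: [543.5, -164.6, 24.9]
tool_rot: [0.002, 0.689, 0.725, -0.0]
force: [-2.8, -1.6, 25.2]
width: 0.3
```

The force rose from 11 to 25 N over the last 2 mm. The boss is at (339.4,204.9), which matches tilt ≈0.075, so this is full stroke. Now I'll let the handle back up gradually.

Call:
servo_tool([
  [0,0,-0.4,0,0,0,0],
  [0.1,0,-0.5,0,0,0,0],
  [0.1,0,-0.5,0,0,0,0],
  [0.2,0,-0.5,0,0,0,0],
  [0.2,0,-0.5,0,0,0,0],
  [0.2,0,-0.5,0,0,0,0],
  [0.2,0,-0.5,0,0,0,0],
  [0.2,0,-0.5,0,0,0,0],
  [0.2,0,-0.5,0,0,0,0],
  [0.3,0,-0.5,0,0,0,0],
  [0.3,0,-0.5,0,0,0,0],
  [0.3,0,-0.5,0,0,0,0],
])

```text
t: 22.9
eef_pos: [541.5, -138.9, 81.4]
tool_rot: [-0.0, 0.688, 0.726, -0.0]
force: [0.4, 0.8, 2.1]
width: 0.5
```

Call:
servo_tool([
  [0.2,0,-0.5,0,0,0,0],
  [0,0,-0.5,0,0,0,0],
  [0,0,-0.5,0,0,0,0],
  [0,0,-0.5,0,0,0,0],
  [0,0,-0.5,0,0,0,0],
  [0,0,0,0,0,0,0],
  [0,0,0,0,0,0,0],
  [0,0,0,0,0,0,0],
])

```text
t: 23.7
eef_pos: [541.3, -137.2, 106.3]
tool_rot: [-0.0, 0.688, 0.726, -0.0]
force: [0.1, -0.3, -0.5]
width: 0.5
```

```bash
python3 look.py pics/l14.png
```

```text
[ 541.28 -137.2   106.3 ] [ 0.06 -0.27 -0.46] 23.7
```

View pics/l14.png

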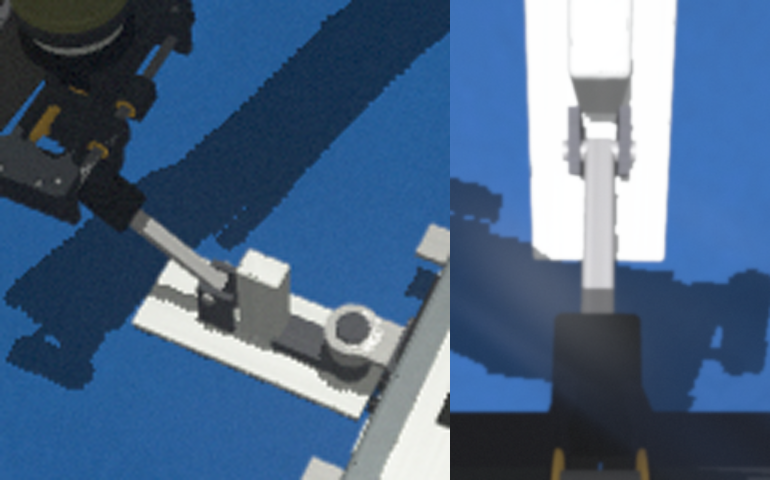

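Handle fully up with zero force, station down on its feet, and the jack plate unchanged in the scene view. Second press.

Call:
servo_tool([
  [-0.1,0,0.5,0,0,0,0],
  [-0.1,0,0.5,0,0,0,0],
  [0,0,0.5,0,0,0,0],
  [0,0,0.3,0,0,0,0],
  [-0.3,0,0.5,0,0,0,0],
  [-0.3,0,0.5,0,0,0,0],
  [-0.3,0,0.5,0,0,0,0],
  [-0.3,0,0.5,0,0,0,0],
  [-0.2,0,0.5,0,0,0,0],
  [-0.2,0,0.5,0,0,0,0],
  [-0.2,0,0.5,0,0,0,0],
  [-0.2,0,0.5,0,0,0,0],
])

```text
t: 25.0
eef_pos: [542.6, -159.0, 49.0]
tool_rot: [-0.0, 0.688, 0.726, 0.0]
force: [-2.7, 2.4, 11.5]
width: 0.3
```

Call:
servo_tool([
  [-0.1,0,0.5,0,0,0,0],
  [-0.1,0,0.4,0,0,0,0],
  [-0.1,0,0.4,0,0,0,0],
  [0,0,0.4,0,0,0,0],
  [0,0,0.2,0,0,0,0],
  [0,0,0,0,0,0,0],
  [0,0,0,0,0,0,0],
])

```text
t: 25.7
eef_pos: [542.8, -163.4, 30.2]
tool_rot: [0.001, 0.688, 0.726, -0.0]
force: [-2.9, -1.4, 11.0]
width: 0.6
```

Call:
servo_tool([
  [0,0,0.3,0,0,0,0],
  [0,0,0.2,0,0,0,0],
  [0,0,0,0,0,0,0],
  [0,0,0,0,0,0,0],
])

```text
t: 26.1
eef_pos: [542.8, -164.0, 25.6]
tool_rot: [0.001, 0.688, 0.725, -0.0]
force: [-4.1, -0.9, 14.2]
width: 0.4
```

Call:
servo_tool([
  [0,0,0.15,0,0,0,0],
  [0,0,0,0,0,0,0],
  [0,0,0,0,0,0,0],
  [0,0,0,0,0,0,0],
])

```text
t: 26.5
eef_pos: [542.9, -164.0, 25.1]
tool_rot: [0.001, 0.688, 0.725, -0.0]
force: [-4.1, -0.3, 22.6]
width: 0.7
```

```bash
python3 look.py pics/l15.png; python3 - <<'E'
from h import *
im=cam("scene")["frame"];cv2.imwrite("pics/boss2.png",cv2.resize(im[185:230,320:365],None,fx=12,fy=12,interpolation=cv2.INTER_CUBIC));cv2.imwrite("pics/s15.png",im)
E
```

```text
[ 542.89 -164.03   25.05] [-4.14 -0.34 22.65] 26.5
```

View pics/boss2.png

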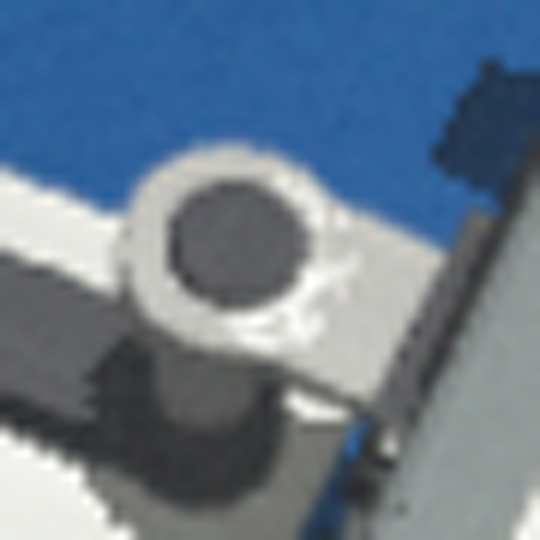

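View pics/s15.png

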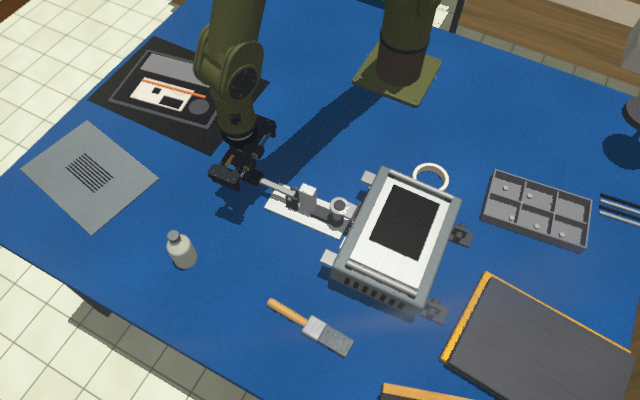

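The boss is again at the full-lift position (238,244 in the crop), and the bottle, brush and tape are unchanged. One short hold, then I'll hand in.

Call:
servo_tool([
  [0,0,0,0,0,0,0],
  [0,0,0,0,0,0,0],
  [0,0,0,0,0,0,0],
  [0,0,0,0,0,0,0],
  [0,0,0,0,0,0,0],
  [0,0,0,0,0,0,0],
])

```text
t: 27.25
eef_pos: [542.9, -164.0, 25.1]
tool_rot: [0.001, 0.688, 0.725, -0.0]
force: [-5.8, -0.6, 22.7]
width: 0.5
```

```bash
python3 - <<'E'
from h import *
s=telemetry.sense();print(s["eef_pos"],s["force"],s["t"])
if s["force"][2]>14: print(job.finish_job())
E
```

```text
[ 542.91646763 -164.03391887   25.06795319] [-5.76108305 -0.57931901 22.66486432] 27.25
the job is handed in; nothing more can be done
None
```

I set the jack under the lift lug and let go of it. I then pressed the handle to its stop, let it come fully back up, and pressed it down again. I handed in at t = 27.25 s, still holding the handle at its stop with about 23 N.

**Last checks:**
- **Centring:** before I let go, the wrist camera put the saddle centre within about 1 mm of the lug centre. I did not measure it again, but the jack plate looked unmoved in the scene view after the trial lift.
- **Lift:** both presses brought the lug boss to the same spot in the scene camera, which fits a tilt of about 0.075. Each time the force rose sharply at the stop (11 to 25 N, then 11 to 23 N). Between presses the force was about 0, with the handle up and the station back on its feet.
- **Bystanders:** the bottle, brush and tape roll look unmoved.

**What went wrong or disagreed:**
- **Missed first grasp:** the first grasp closed above the post without touching anything. The visible fingertips sit about 27–38 mm behind the reported TCP, though the text puts the TCP at the finger ends. I gripped lower by sight, and found the pedal by sight and force.
- **Side camera offset:** the side camera read up to about 8 mm different from the scene camera in y, so I used the wrist camera for the placing.
- **Sideways force:** a small sideways force of about 6 N remained during the final hold.

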